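# Dock the stock terminal and hold the tote open for counting

### The arm

A 6-joint arm with a two-finger parallel gripper is mounted at the origin on the work surface. World frame = base frame: x ahead of the robot, y to its left, z up, the work surface at z = 0. Lengths are in m, angles in rad, forces in N, time in s.
With the tool pointing down it reaches from about 0.35 to 0.85 m from the base axis. Payload 8.1 kg.
Tool frame: the origin (TCP) lies at the centre of the arm's flange, where the gripper is bolted on; the fingertips stand 186 mm ahead of it and the grasp point (between the pads) lies 167 mm ahead of it; z points along the fingers, y is the line along which they close (so a half turn about z gives the same grasp; the last joint's range is limited). The gripper opens to 93 mm and grips with 3 to 60 N. Pads are 15 mm wide; open, the fingers measure 128 mm over their backs; the gripper's body (75 mm by 188 mm) begins 65 mm behind the grasp point.
Start: joints at [-1.344, 0.13, 1.488, -0, 1.523, -0.085], TCP at [0.184, -0.571, 0.405] pointing down, gripper open.
Joint ranges: [-2.96, 2.96], [-0.89, 2.26], [0.02, 2.5], [-1.34, 4.48], [0, 2.73], [-2.66, 2.66]. Speed limits (rad/s): [2.39, 2.39, 2.79, 3.14, 3.14, 3.14].

### API

Orientations are given as a rotation vector (axis times angle).
In Python, from plant import robot gives the robot as it stands.
- The arm moves only by the tool apply_moves, never from a script. Its argument "series" is a list of rows, each a list of 2 entries, a list of its own where there are three numbers: the shift along the tool's x, y, z in mm, then the turn, a rotation vector about the tool's x, y, z in rad. A call has 1 to 12 rows; each row shifts and turns the commanded pose from where the row before left it, along the tool's axes as they then stand; what a row does not reach is not made up. A row lasts 1/12 s, in which the tool goes at most 41.7 mm and 7.16 degrees, less where a joint would pass 70% of its speed; a pose out of reach is approached as far as the arm can. A call is refused whole if a number of a shift passes 41.7 or a number of a turn 0.125, either way. A call with a gripper value outside its range is refused whole. "claw" is the opening, from 0 (shut) to 1 (fully open), set as the call begins (left out, the last holds). The fingers move at their own pace and stop on an object; "newtons" is the grip in N (left out, the last holds). Time passes only in rows, so rows that do not move let the fingers close. It gives the time, the measured TCP pose, the force, the opening and the grip force at its end, in the units of the state.
- robot.read_state(): the state, without advancing time (a new reading comes with each control period).
- robot.read_camera(name): name is "scene" or "top" or "wrist"; returns (picture, depth): 384x512x3 uint8, blue, green, red; 384x512 float32, m along the optical axis (not along the pixel's ray), 0 where there is no reading.
- robot.calibration(name): a dict with "fx", "fy", "cx", "cy" (pixels), "extrinsics" (4x4, takes a point from world to camera coordinates). Camera axes: x right, y down, z forward; pixel columns grow to the right and rows downward; lengths in m; the calibration is good to about 2 mm. The wrist camera is an equidistant fisheye: a pixel r from the principal point sees the ray r / f radians off the axis. A picture is of the moment at which its call begins: read the wrist's pose just before it. calibration takes no time and is no camera call; for the wrist camera it gives the pose at the moment of the call.
- robot.close_job(): hands the job in; it is judged then, once.
The state is a dict: "t": time; "q": joint angles; "dq": joint speeds; "joint_torque": joint torques, N m; "tool_pos": TCP position; "orientation": TCP orientation; "force": force on the tool from outside, world axes, zero at the start; "wrist_torque": the same for the moment, N m; "opening": finger opening in m; "gripper_force": force on a finger pad.
Only numpy, scipy, OpenCV 4.12 (cv2) and the standard library are available. Lean on these libraries where they do the work, as an engineer would, in place of code of your own. Each camera call takes 0.05 s, during which the arm holds its last target. There are 200 camera calls.

### The job

The handheld stock terminal has been left on the closed lid of the tote: lay it face up in its charging dock, screen end towards the dock's tall end block, fully seated, and let go of it. Then lift the tote's self-closing lid by its pull tab to 60 degrees open (give or take 8) so that the jars inside can be counted, and finish while still holding it there: do not let go. Leave the jars, tape core and carton on the bench where they are.

Things in the scene. Friction and masses are not known exactly. Their poses are not given: they have to be found in the camera images.
- terminal_mid (a point): Centre (half-way up) of the loose handheld terminal, a grey plastic block 150 long (x) x 48 wide (y) x 26 high (z) mm with rounded edges, about 0.15 to 0.3 kg, lying on the tote's lid. x points along its length to the screen end, z out of its face (screen and keys).
- terminal_screen (a point): Centre of the terminal's dark glass screen, on its face, 36 mm from its centre towards the screen end (+x) and 13 mm above it; black keys fill the other half.
- dock_seat (a point): Where the terminal's centre is when seated in the black dock: 35 mm above the bench. The terminal then rests on a flat pedestal (150 x 42 mm, top 22 mm above the bench). x points along the dock to its tall end block, z up. The middle 90 mm of each side is open for fingers, down to a base plate (100 mm wide) 8 mm above the bench.
- dock: Black charging dock, fixed to the bench; origin on the bench under dock_seat, same axes. Tall end block: inner face at x = 78 mm, top at 52 mm. Small end stop: inner face x = -78 mm, top at 32 mm. Four corner cheeks, each 30 mm long, centred at x = +-60 mm, inner faces at y = +-27 mm, tops at 38 mm, leave the terminal 3 mm each side.
- lid_tab (a point): Grip point on the tote lid's pull tab: a straight white bar 14 mm wide (y), 22 mm high (z) that sticks out 60 mm from the middle of the lid's near edge, in line with the lid, only the bench beneath; this point is on its centre line, 38 mm out from the lid's edge, 22 mm from its free end. Its axes turn with the lid: x points from the tab to the hinge, y along the hinge, z out of the lid's top.
- lid_hinge (a point): Point on the lid's hinge line, in the middle of the tote's far edge, 114 mm above the bench, 242 mm from lid_tab. The hinge axis itself runs along y 4 mm below this point when the lid is closed. Axes turn with the lid as for lid_tab.
- tote_lid (a joint): Lid angle in rad: 0 shut, growing as the lid opens upward and away (1.047 is 60 degrees, stop at 1.75). Weight and a spring shut it from every angle: about 2 to 3 N at the tab holds it.
- tote: Grey plastic tote, 200 (x) x 260 (y) x 110 (z) mm with amber jars inside, fixed to the bench; origin under the centre of its floor, on the bench; x points to the hinge side, tab on the -x side. The white lid on it is 8 mm thick, 206 x 266 mm, top 118 mm above the bench when shut.
- jar_a_mid (a point): Centre of a loose amber jar, 68 mm diameter, 88 mm high, beyond the work; leave alone.
- jar_b_mid (a point): Centre of a second such jar, beyond the work; leave alone.
- tape_mid (a point): Centre of a loose cardboard tape core, 100 mm diameter, 48 mm high, to the robot's right; leave alone.
- carton_mid (a point): Centre of a loose cardboard carton, 110 x 140 x 100 mm, to the robot's left; leave alone.
Things that resemble listed ones, but are neither listed nor needed, are in the scene too. There is more than one size of the part that bears terminal_mid; the job needs the middle-sized.

How it is judged:
On the way, in this order (a step that is already met when the one before it is completed fails the run):
1. the terminal lies seated in the dock, screen end to the tall block, and is let go, the lid still shut (horizontal distance between terminal_mid and dock_seat below 0.007 m and z of terminal_mid in the frame of dock_seat between -0.003 and 0.003 m and angle between the x axis of terminal_mid and the x axis of dock_seat, either way round below 0.08 rad and angle between terminal_mid's own z axis and vertical below 0.06 rad and x of terminal_screen in the frame of dock_seat above 0.02 m and contact force between terminal and the fingers below 0.2 N and contact force between terminal and the arm below 0.2 N and value of joint tote_lid below 0.1 rad), for 0.3 s.
2. the robot holds the lid at 60 degrees, within 8 (value of joint tote_lid between 0.907 and 1.187 rad and velocity of joint tote_lid between -0.1 and 0.1 rad/s and (contact force between tote_lid and the fingers above 0.7 N or contact force between tote_lid and the arm above 0.7 N)), for 0.5 s.
At the end, for the whole second after the job is handed in: The robot touches the lid and holds it still at 60 degrees, within 8; the terminal rests untouched in the dock, face up, screen end to the tall block, within 7 mm of the seat centre and 3 mm in height; jars, tape core and carton within 30 mm of where they stood (all of step 2 and horizontal distance between terminal_mid and dock_seat below 0.007 m and z of terminal_mid in the frame of dock_seat between -0.003 and 0.003 m and angle between the x axis of terminal_mid and the x axis of dock_seat, either way round below 0.08 rad and angle between terminal_mid's own z axis and vertical below 0.06 rad and x of terminal_screen in the frame of dock_seat above 0.02 m and contact force between terminal and the fingers below 0.2 N and contact force between terminal and the arm below 0.2 N and distance of each of jar_a_mid, jar_b_mid, tape_mid, carton_mid from where it was at the start of the episode below 0.03 m and linear speed of terminal below 0.02 m/s); the arm keeps its last pose, push and grip.
It fails at once if the first jar is pushed more than 30 mm (distance of jar_a_mid from where it was at the start of the episode above 0.03 m).
It fails at once if the second jar is pushed more than 30 mm (distance of jar_b_mid from where it was at the start of the episode above 0.03 m).
It fails at once if the tape core is pushed more than 30 mm (distance of tape_mid from where it was at the start of the episode above 0.03 m).
It fails at once if the carton is pushed more than 30 mm (distance of carton_mid from where it was at the start of the episode above 0.03 m).
It fails at once if the terminal is tipped or thrown off (angle between terminal_mid's own z axis and vertical above 0.7 rad).
It also fails if it takes over 64 s, if anything falls off the work surface, if the arm or the gripper's body presses on something with over 40 N, if the wrist force passes 120 N, or if a joint passes its speed limit or range.

## Working session

There is one attempt and no reset: what is moved stays moved. The work goes in short steps, Python scripts to look and compute and a tool call to move; the robot and the scene stay as the last step left them, time stands still between calls to the robot, and variables do not carry over. Pictures are saved under pics/ and viewed, at most 10 in all, crops included, and the job is handed in when it is done.

Besides the shell and the picture viewer there is one more tool, called as name([rows], argument=value, ...), one row to a line, values as JSON. apply_moves: Moves the arm, as the interface text tells. Its arguments: {"type":"object","properties":{"series":{"type":"array"},"claw":{"type":"number"},"newtons":{"type":"number"}},"required":["series"]}

```bash
mkdir -p pics; ls
python3 - <<'E'
from plant import robot
import cv2,numpy as np
for n in("scene","top"):
    p,d=robot.read_camera(n); cv2.imwrite(f"pics/{n}0.png",p); np.save(f"{n}0.npy",d)
    c=robot.calibration(n); print(n,c["fx"],c["cx"],c["cy"],np.round(c["extrinsics"],3).tolist(), (d==0).mean())
s=robot.read_state(); print(s)
a=cv2.imread("pics/top0.png"); b=cv2.imread("pics/scene0.png")
E
```

```text
pics
scene 456.4688445607228 250.94488054988253 192.80929209563902 [[-0.321, 0.947, -0.002, 0.148], [0.693, 0.233, -0.682, -0.31], [-0.646, -0.22, -0.731, 2.123], [0.0, 0.0, 0.0, 1.0]] 0.0209808349609375
top 430.5461290101999 257.2838094038021 190.41164839857797 [[-0.005, -1.0, 0.016, 0.003], [-0.992, 0.003, -0.13, 0.536], [0.13, -0.016, -0.991, 1.32], [0.0, 0.0, 0.0, 1.0]] 0.0037078857421875
{'t': 0.1, 'q': array([-1.34439599e+00,  1.31081884e-01,  1.48914223e+00, -2.24366297e-05,
        1.52297791e+00, -8.53548731e-02]), 'dq': array([ 1.29800840e-05, -1.15655173e-03, -9.52705210e-04,  1.50056495e-04,
        8.10614071e-04,  1.77514229e-03]), 'joint_torque': array([ 1.17835851e-03, -5.61342359e+01, -4.93096519e+01,  7.70876929e-02,
        2.92221206e-02, -5.52129973e-05]), 'tool_pos': array([ 0.18403693, -0.57087384,  0.4038098 ]), 'orientation': array([-3.10191832e+00, -4.87475932e-01,  2.13138449e-04]), 'force': array([-0.21551607,  0.84085166,  0.35991337]), 'wrist_torque': array([ 0.01754241, -0.02899837,  0.03156348]), 'gripper_force': 0.0, 'opening': 0.09289638976877772}
```

View pics/top0.png

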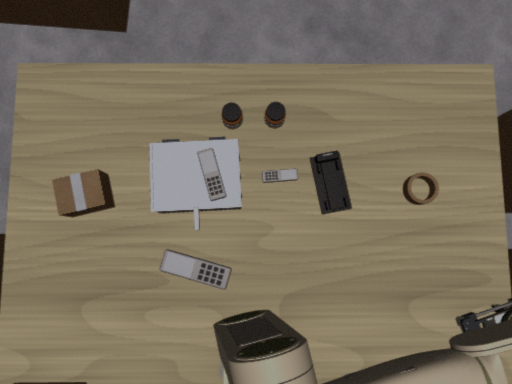

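View pics/scene0.png

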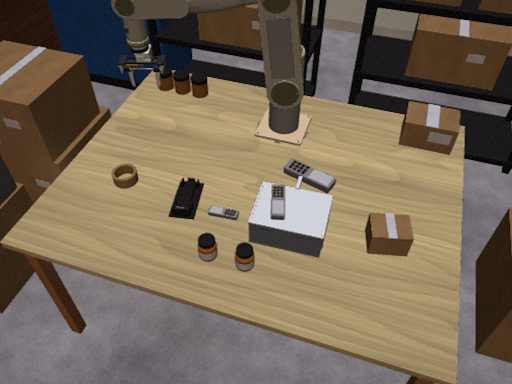

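The top view shows three terminals: a large one on the bench at (196,269), a small one on the bench at (280,175), and the middle-sized one on the lid at (212,174). The last one fits the description. The dock is at (331,183) and the tab at (196,218). I'll enlarge these and measure them.

```bash
cat > h.py <<'E'
from plant import robot
import cv2,numpy as np
def cloud(d,c):
    v,u=np.indices(d.shape)
    P=np.stack([(u-c["cx"])/c["fx"]*d,(v-c["cy"])/c["fy"]*d,d],-1)
    E=np.array(c["extrinsics"]); return (P-E[:3,3])@E[:3,:3]
def rect(P,m):
    q=P[m][:,:2].astype(np.float32)*1000
    return cv2.minAreaRect(q)
def grow(m):
    n,l,s,_=cv2.connectedComponentsWithStats(m.astype(np.uint8)); return l==1+np.argmax(s[1:,4])
E
python3 - <<'E'
from h import *
p=cv2.imread("pics/top0.png"); d=np.load("top0.npy"); P=cloud(d,robot.calibration("top"))
z=P[...,2]
box=lambda u0,u1,v0,v1:np.array([[u0<=u<u1 and v0<=v<v1 for u in range(512)] for v in range(384)])
T=box(140,250,130,240); D=box(300,360,140,220)
print("term",rect(P,grow(T&(z>.130)&(z<.2))), np.median(z[grow(T&(z>.130))]))
print("lid",rect(P,grow(T&(z>.108)&(z<.2))), np.median(z[T&(z>.1)&(z<.125)]))
tb=box(185,206,213,235)&(z>.07)
print("tab",rect(P,tb),np.median(z[tb]),tb.sum())
dark=(p.max(2)<60)&D
print("dockdark",rect(P,grow(dark)))
hi=D&(z>.043); print("tall",hi.sum(),P[hi].mean(0), rect(P,hi))
print("bench",np.median(z[box(100,150,240,300)]))
a=cv2.resize(p[130:240,140:360],None,fx=3.6,fy=3.6,interpolation=cv2.INTER_CUBIC); cv2.imwrite("pics/crop1.png",a)
E
```

```text
term ((572.2748413085938, 135.91900634765625), (151.1372528076172, 48.19186019897461), 15.795971870422363) 0.14339896019582632
lid ((549.6954345703125, 185.81765747070312), (274.58648681640625, 266.1720886230469), 2.8336057662963867) 0.11702006679922414
tab ((394.2599792480469, 114.65193176269531), (191.01654052734375, 44.79784393310547), 56.59423065185547) 0.12187702569832418 98
dockdark ((519.2816162109375, -117.15342712402344), (196.01571655273438, 375.09527587890625), 21.080886840820312)
tall 199 [ 0.61437107 -0.19708624  0.17826284] ((517.9051513671875, -111.74261474609375), (176.9634246826172, 374.337158203125), 24.242443084716797)
bench -0.0005451455246061515
```

View pics/crop1.png

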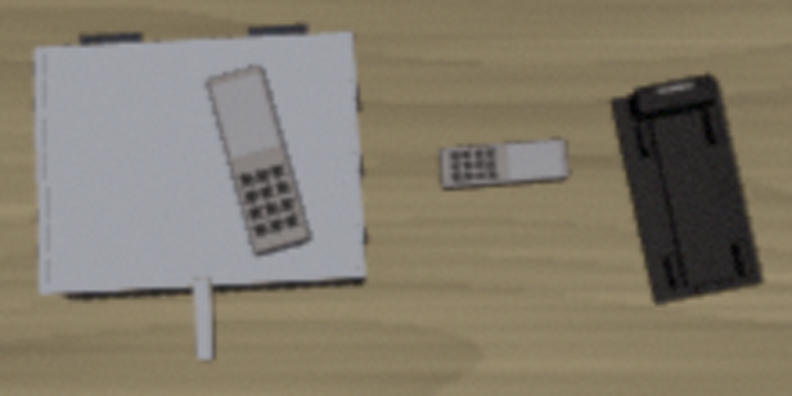

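The crop confirms it. The middle terminal lies on the lid with its screen end up-left, measured at 151 x 48 mm and yaw about 16°. The dock's tall block is at its upper end (+x). Next I'll cast rays onto planes for the dock and tab.

```bash
cat >> h.py <<'E'
def ray(c,u,v,z):
    E=np.array(c["extrinsics"]);R=E[:3,:3];o=-R.T@E[:3,3]
    w=R.T@np.array([(u-c["cx"])/c["fx"],(v-c["cy"])/c["fy"],1]); return o+w*(z-o[2])/w[2]
E
python3 - <<'E'
from h import *
c=robot.calibration("top"); g=lambda u,v,z:ray(c,140+u/3.6,130+v/3.6,z)[:2].round(4)
for n,u,v,z in[("dTL",613,98,.008),("dTR",716,76,.052),("dBR",762,282,.008),("dBL",655,302,.008),("blkL",632,92,.052),
 ("lidTL",36,47,.118),("lidTR",352,33,.118),("lidBR",365,281,.118),("lidBL",42,293,.118),
 ("tabroot",203,278,.118),("tabtip",206,360,.118),("chk",712,112,.038),("chkL",644,152,.038),("chk",741,258,.038),("chk",671,272,.038)]: print(n,g(u,v,z))
E
```

```text
dTL [ 0.6481 -0.1727]
dTR [ 0.6584 -0.2572]
dBR [ 0.4811 -0.302 ]
dBL [ 0.4637 -0.2061]
blkL [ 0.6442 -0.1832]
lidTL [0.6689 0.3212]
lidTR [0.6805 0.0595]
lidBR [0.4734 0.0488]
lidBL [0.4646 0.3108]
tabroot [0.4764 0.1806]
tabtip [0.4099 0.1773]
chk [ 0.6291 -0.2557]
chkL [ 0.5934 -0.1947]
chk [ 0.4995 -0.2772]
chk [ 0.4875 -0.2157]
```

apply_moves([
  [[34,-19,0],[0,0,0]],
  [[34,-19,0],[0,0,0]],
  [[34,-19,0],[0,0,0]],
  [[34,-19,0],[0,0,0]],
  [[34,-19,0],[0,0,0]],
  [[34,-19,0],[0,0,0]],
  [[34,-19,0],[0,0,0]],
  [[34,-19,0],[0,0,0]],
  [[34,-19,0],[0,0,0]],
  [[34,-19,0],[0,0,0]],
  [[34,-19,0],[0,0,0]],
  [[31,-19,0],[0,0,0.11]],
])

```text
t: 1.1
tool_pos: [0.5007, -0.2279, 0.4044]
orientation: [-3.125, -0.32, 0.0]
force: [0.3, 0.0, -0.7]
opening: 0.0929
gripper_force: 0.0
```

Run:
```python
from h import *
c=robot.calibration("wrist"); p,d=robot.read_camera("wrist"); cv2.imwrite("pics/w1.png",p)
E=np.array(c["extrinsics"]); print({k:v for k,v in c.items() if k!="extrinsics"},E.round(4).tolist(), (-E[:3,:3].T@E[:3,3]).round(3)); np.savez("w1.npz",E=E,d=d)
s=robot.read_state(); print(s["t"],s["tool_pos"],s["orientation"],s["q"],s["dq"])
```

```text
{'fx': 297.3186396354542, 'fy': 297.3186396354542, 'cx': 253.52971768128614, 'cy': 184.81712658099983} [[0.2014, -0.9795, -0.0005, -0.323], [-0.9415, -0.1937, 0.2757, 0.3942], [-0.2702, -0.0551, -0.9612, 0.5125], [0.0, 0.0, 0.0, 1.0]] [ 0.575 -0.212  0.384]
1.15 [ 0.50358768 -0.22356606  0.40428767] [-3.12479031 -0.29208749 -0.00331567] [-0.51219893 -0.001883    1.62700118  0.00382206  1.51654656  0.87198312] [-0.08015257 -0.01748062  0.02045693 -0.01090895  0.0007462  -0.40094608]
```

View pics/w1.png

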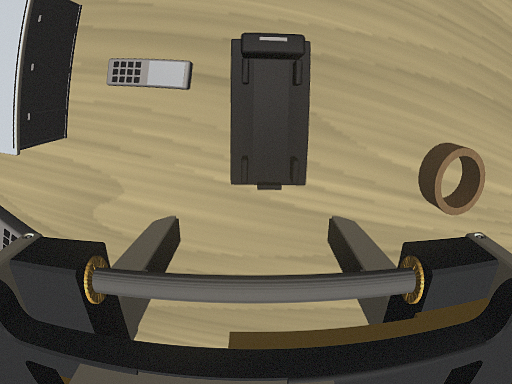

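The wrist view shows the dock at columns 231–310 and rows 33–188, tall block at the top, with the small terminal to its left and the tape core to its right. The arm has now settled, so I'll retake the picture and fit the dock from the depth image.

```bash
cat >> h.py <<'E'
def wcloud(d,c):
    v,u=np.indices(d.shape); a=(u-c["cx"])/c["fx"]; b=(v-c["cy"])/c["fy"]; r=np.hypot(a,b)+1e-9
    k=np.tan(r)/r; P=np.stack([a*k*d,b*k*d,d],-1)
    E=np.array(c["extrinsics"]); return (P-E[:3,3])@E[:3,:3]
E
python3 - <<'E'
from h import *
c=robot.calibration("wrist"); p,d=robot.read_camera("wrist"); cv2.imwrite("pics/w2.png",p)
s=robot.read_state(); print(s["t"],s["tool_pos"],s["orientation"],np.abs(s["dq"]).max())
P=wcloud(d,c); z=P[...,2]; B=np.zeros(d.shape,bool); B[25:200,215:325]=1
print("bench",np.median(z[150:200,330:380]))
m=grow(B&(p.max(2)<75)&(d>0)); print("dark",rect(P,m),m.sum())
# base plate rect
b=grow(m&(z<.03)&(z>.002)); print("base+ped",rect(P,b))
t=m&(z>.042); print("tall",rect(P,grow(t)),t.sum())
ck=m&(z>.029)&(z<.042)
n,l,st,ce=cv2.connectedComponentsWithStats(ck.astype(np.uint8))
for i in range(1,n):
    if st[i,4]>25: print(st[i],P[l==i].mean(0).round(4),rect(P,l==i))
print("median z profile",[round(float(np.median(z[v,262:278])),4) for v in range(36,190,8)])
E
```

```text
1.2 [ 0.50201609 -0.22581034  0.40419347] [-3.12396130e+00 -3.14201022e-01 -7.81878909e-04] 0.2609894866325834
bench -0.0004147990733882309
dark ((570.0757446289062, -233.24032592773438), (196.57647705078125, 100.18709564208984), 10.544062614440918) 11544
base+ped ((565.688232421875, -234.2062225341797), (187.81259155273438, 99.30706024169922), 10.750517845153809)
tall ((644.4288940429688, -219.29598999023438), (25.183998107910156, 70.7621078491211), 11.040974617004395) 1270
[246  59  57   2  78] [ 0.6334 -0.2254  0.0351] ((632.558837890625, -221.6847686767578), (1.4465556144714355, 65.28086853027344), 10.438097953796387)
[244  62   7  26 168] [ 0.6082 -0.1946  0.0371] ((608.7702026367188, -194.26101684570312), (29.629240036010742, 6.964640140533447), 10.689348220825195)
[296  63   9  25 183] [ 0.6205 -0.2546  0.0367] ((620.5720825195312, -255.1689910888672), (28.71788787841797, 8.863567352294922), 12.863008499145508)
[245 162   7  25 171] [ 0.4928 -0.2169  0.0368] ((492.3347473144531, -216.90936279296875), (28.836462020874023, 7.335795879364014), 10.395315170288086)
[295 163   8  24 167] [ 0.5034 -0.2776  0.0367] ((503.216796875, -277.5445556640625), (28.247879028320312, 8.10171890258789), 12.961175918579102)
[261 188  24   5 115] [ 0.4771 -0.2509  0.0314] ((477.111328125, -250.6367950439453), (5.947998523712158, 28.8090763092041), 10.261462211608887)
median z profile [-0.0005, 0.0517, 0.0514, 0.0257, 0.0214, 0.0216, 0.0213, 0.0218, 0.0215, 0.0217, 0.0218, 0.0215, 0.0215, 0.0217, 0.0215, 0.0217, 0.0211, 0.0213, 0.0214, 0.0312]
```

apply_moves([
  [[8,-37.5,0],[0,0,0]],
  [[8,-37.5,0],[0,0,0]],
  [[8,-37.5,0],[0,0,0]],
  [[8,-37.5,0],[0,0,0]],
  [[8,-37.5,0],[0,0,0]],
  [[8,-37.5,0],[0,0,0]],
  [[8,-37.5,0],[0,0,0]],
  [[8,-37.5,0],[0,0,0]],
  [[8,-37.5,0],[0,0,-0.076]],
  [[0,0,0],[0,0,0]],
  [[0,0,0],[0,0,0]],
  [[0,0,0],[0,0,0]],
])

```text
t: 2.2
tool_pos: [0.5024, 0.1146, 0.4044]
orientation: [3.111, 0.435, -0.001]
force: [-0.5, -0.9, -0.4]
opening: 0.0932
gripper_force: 0.0
```

Run:
```python
from h import *
s=robot.read_state(); c=robot.calibration("wrist"); p,d=robot.read_camera("wrist"); cv2.imwrite("pics/w3.png",p)
print(s["t"],s["tool_pos"],s["orientation"],s["q"],np.abs(s["dq"]).max())
P=wcloud(d,c); z=P[...,2]; near=(P[...,0]>.36)&(P[...,0]<.75)&(P[...,1]>0)&(P[...,1]<.4)
# exclude fingers: low rows
m=near&(z>.130)&(z<.155)
n,l,st,ce=cv2.connectedComponentsWithStats(m.astype(np.uint8))
for i in range(1,n):
    if st[i,4]>200: print("hi",st[i],rect(P,l==i),np.median(z[l==i]))
m=near&(z>.09)&(z<.13)
n,l,st,ce=cv2.connectedComponentsWithStats(m.astype(np.uint8))
for i in range(1,n):
    if st[i,4]>200: print("lid",st[i],rect(P,l==i),np.median(z[l==i]))
t=m&(P[...,0]<.462)&(P[...,1]<.25)&(P[...,1]>.1); print("tab",t.sum(),rect(P,grow(t)),np.median(z[grow(t)]))
```

```text
2.2 [0.50243118 0.11461183 0.40435819] [ 3.11055677e+00  4.35486672e-01 -1.30163454e-03] [ 1.25025494e-01 -9.93029297e-02  1.72098185e+00 -7.11353258e-04
  1.52073266e+00  1.41766033e+00] 0.028214299320968823
hi [  221    16    60   176 10189] ((572.8511352539062, 138.03961181640625), (148.1448211669922, 48.788291931152344), 15.423111915588379) 0.14333353901702797
lid [   64     0   299   230 42831] ((556.9273071289062, 188.18081665039062), (254.2672576904297, 267.08343505859375), 2.9704041481018066) 0.11690384864017918
tab 213 ((446.1332702636719, 182.48013305664062), (32.06150436401367, 14.332103729248047), 1.5725963115692139) 0.12234428253126915
```

apply_moves([
  [[37,-1.6,0],[0,0,0]],
  [[37,-1.6,0],[0,0,0.008]],
  [[0,0,30],[0,0,0]],
  [[0,0,30],[0,0,0]],
  [[0,0,20],[0,0,0]],
  [[0,0,10],[0,0,0]],
  [[0,0,7],[0,0,0]],
  [[0,0,0],[0,0,0]],
  [[0,0,0],[0,0,0]],
])

```text
t: 3.0
tool_pos: [0.5732, 0.1379, 0.3089]
orientation: [3.113, 0.421, 0.002]
force: [0.2, 0.8, -0.3]
opening: 0.0927
gripper_force: 0.0
```

apply_moves([
  [[0,0,0],[0,0,0]],
  [[0,0,0],[0,0,0]],
  [[0,0,0],[0,0,0]],
  [[0,0,0],[0,0,0]],
  [[0,0,0],[0,0,0]],
  [[0,0,0],[0,0,0]],
  [[0,0,0],[0,0,0]],
  [[0,0,0],[0,0,0]],
], claw=0.4, newtons=20)

```text
t: 3.67
tool_pos: [0.5728, 0.1386, 0.3078]
orientation: [3.113, 0.423, -0.0]
force: [-0.3, -1.1, 0.5]
opening: 0.0479
gripper_force: 20.0
```

apply_moves([
  [[0,0,-10],[0,0,0]],
  [[0,0,-20],[0,0,0]],
  [[0,0,-35],[0,0,0]],
  [[0,0,-35],[0,0,0]],
  [[0,0,0],[0,0,0]],
])

```text
t: 4.08
tool_pos: [0.5741, 0.1389, 0.4169]
orientation: [-3.113, -0.423, -0.018]
force: [1.3, 0.3, -0.4]
opening: 0.0482
gripper_force: 20.0
```

apply_moves([
  [[-11.6,35.7,0],[0,0,0]],
  [[-11.6,35.7,0],[0,0,0]],
  [[-11.6,35.7,0],[0,0,0]],
  [[-11.6,35.7,0],[0,0,0]],
  [[-11.6,35.7,0],[0,0,0]],
  [[-11.6,35.7,0],[0,0,0]],
  [[-11.6,35.7,0],[0,0,0]],
  [[-11.6,35.7,0],[0,0,0]],
  [[-11.6,35.7,0],[0,0,0]],
  [[-11.6,35.7,0],[0,0,0.08]],
  [[0,0,0],[0,0,0]],
  [[0,0,0],[0,0,0]],
])

```text
t: 5.08
tool_pos: [0.5555, -0.2384, 0.4072]
orientation: [-3.127, -0.292, 0.001]
force: [0.4, 0.5, -2.5]
opening: 0.048
gripper_force: 20.0
```

apply_moves([
  [[0,0,0],[0,0,0]],
  [[0,0,0],[0,0,0]],
  [[0,0,0],[0,0,0]],
])

```text
t: 5.33
tool_pos: [0.5564, -0.235, 0.4078]
orientation: [-3.127, -0.301, 0.0]
force: [0.8, -0.6, -2.9]
opening: 0.0478
gripper_force: 20.0
```

Run:
```python
from h import *
s=robot.read_state(); c=robot.calibration("wrist"); p,d=robot.read_camera("wrist"); cv2.imwrite("pics/w4.png",p)
print(s["t"],s["tool_pos"],s["orientation"],np.abs(s["dq"]).max(),2*np.arctan2(s["orientation"][1],s["orientation"][0]))
P=wcloud(d,c); z=P[...,2]; near=(P[...,0]>.44)&(P[...,0]<.7)&(P[...,1]>-.32)&(P[...,1]<-.15)
for lo,hi in((.044,.06),(.029,.042),(.2,.27),(.25,.256)):
  m=near&(z>lo)&(z<hi)
  n,l,st,ce=cv2.connectedComponentsWithStats(m.astype(np.uint8))
  for i in range(1,n):
    if st[i,4]>60: print(lo,st[i],P[l==i].mean(0).round(4),rect(P,l==i))
```

```text
5.3333 [ 0.55639969 -0.23499004  0.40776477] [-3.12677857e+00 -3.00975586e-01  6.82243143e-05] 0.0026679836857366732 -6.091261798226573
0.044 [ 223   79   65   22 1392] [ 0.6447 -0.219   0.0512] ((644.8541870117188, -218.66000366210938), (24.420177459716797, 72.36676788330078), 10.855168342590332)
0.2 [  171   104   166   171 17973] [ 0.584  -0.2287  0.2446] ((582.894775390625, -228.46340942382812), (95.18184661865234, 80.03728485107422), 12.288429260253906)
0.2 [ 216  303   77   29 2094] [ 0.5051 -0.2442  0.2432] ((503.90032958984375, -244.43409729003906), (29.09147834777832, 48.29583740234375), 11.462787628173828)
0.25 [177 236  32  28 197] [ 0.5571 -0.2039  0.253 ] ((555.1212158203125, -205.6836395263672), (20.931114196777344, 10.00938606262207), 56.1447868347168)
0.25 [299 237  33  34 213] [ 0.5677 -0.2618  0.2531] ((564.8825073242188, -260.66326904296875), (11.188639640808105, 22.72416114807129), 56.97342300415039)
```

View pics/w4.png

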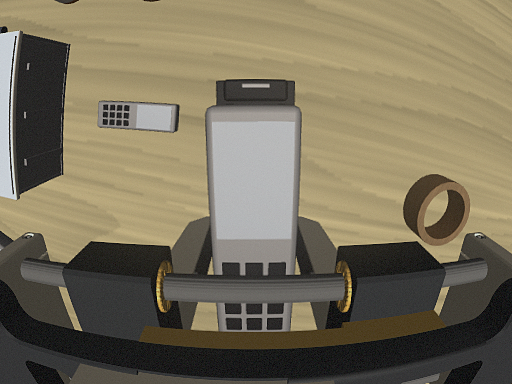

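The terminal hangs level in the grip with its screen towards the tall block at (255,92). Its centre is within about 1 mm of the tool axis, and both dock fits agree on (0.556, -0.236).

apply_moves([
  [[-0.6,1,20],[0,0,0]],
  [[0,0,35],[0,0,0]],
  [[0,0,40],[0,0,0]],
  [[0,0,35],[0,0,0]],
  [[0,0,25],[0,0,0]],
  [[0,0,10],[0,0,0]],
  [[0,0,0],[0,0,0]],
  [[0,0,0],[0,0,0]],
  [[0,0,0],[0,0,0]],
])

```text
t: 6.13
tool_pos: [0.557, -0.2377, 0.2456]
orientation: [3.125, 0.298, 0.005]
force: [-0.2, -1.1, -2.0]
opening: 0.0477
gripper_force: 20.0
```

apply_moves([
  [[0,0,5],[0,0,0]],
  [[0,0,5],[0,0,0]],
  [[0,0,5],[0,0,0]],
  [[0,0,4],[0,0,0]],
  [[0,0,4],[0,0,0]],
  [[0,0,3],[0,0,0]],
  [[0,0,3],[0,0,0]],
  [[0,0,0],[0,0,0]],
  [[0,0,0],[0,0,0]],
  [[0,0,0],[0,0,0]],
])

```text
t: 6.97
tool_pos: [0.5558, -0.2375, 0.2139]
orientation: [3.127, 0.298, 0.0]
force: [-0.5, -0.8, -3.2]
opening: 0.0477
gripper_force: 20.0
```

apply_moves([
  [[0,-1,1],[0,0,0]],
  [[0,0,1],[0,0,0]],
  [[0,0,0.5],[0,0,0]],
  [[0,0,0],[0,0,0]],
  [[0,0,0],[0,0,0]],
  [[0,0,0],[0,0,0]],
])

```text
t: 7.47
tool_pos: [0.5558, -0.2365, 0.2125]
orientation: [3.127, 0.298, 0.001]
force: [-2.7, 2.8, 5.5]
opening: 0.0479
gripper_force: 20.0
```

apply_moves([
  [[0,0,0],[0,0,0]],
  [[0,0,0],[0,0,0]],
  [[0,0,0],[0,0,0]],
  [[0,0,0],[0,0,0]],
  [[0,0,0],[0,0,0]],
  [[0,0,0],[0,0,0]],
], claw=0.8)

```text
t: 7.97
tool_pos: [0.5556, -0.2365, 0.2112]
orientation: [-3.127, -0.298, 0.0]
force: [-0.4, -0.5, 0.2]
opening: 0.0739
gripper_force: 0.0
```

apply_moves([
  [[0,0,-10],[0,0,0]],
  [[0,0,-30],[0,0,0]],
  [[0,0,-40],[0,0,0]],
  [[0,0,-40],[0,0,0]],
  [[0,0,-40],[0,0,0]],
  [[0,0,-30],[0,0,0]],
  [[-30,0,0],[0,0,0]],
  [[-30,0,0],[0,0,0]],
  [[0,0,0],[0,0,0]],
  [[0,0,0],[0,0,0]],
  [[0,0,0],[0,0,0]],
  [[0,0,0],[0,0,0]],
])

```text
t: 8.97
tool_pos: [0.4972, -0.2477, 0.4017]
orientation: [3.127, 0.298, 0.001]
force: [-0.2, -1.0, 0.1]
opening: 0.0745
gripper_force: 0.0
```

Run:
```python
from h import *
s=robot.read_state(); c=robot.calibration("wrist"); p,d=robot.read_camera("wrist"); cv2.imwrite("pics/w5.png",p)
print(s["t"],s["tool_pos"],s["orientation"],s["q"],np.abs(s["dq"]).max())
P=wcloud(d,c); z=P[...,2]; near=(P[...,0]>.44)&(P[...,0]<.7)&(P[...,1]>-.32)&(P[...,1]<-.15)
for lo,hi in((.050,.06),(.041,.0495)):
  m=near&(z>lo)&(z<hi); m=grow(m); print(m.sum(),rect(P,m),np.median(z[m]))
A=np.c_[P[m][:,:2],np.ones(m.sum())]; print("tilt",np.linalg.lstsq(A,z[m],rcond=None)[0])
cv2.imwrite("pics/c5.png",cv2.resize(p[40:240,150:400],None,fx=2.4,fy=2.4))
```

```text
8.9667 [ 0.49719279 -0.24770866  0.40165189] [3.12716666e+00 2.98003944e-01 1.14813593e-03] [-5.54603114e-01  1.13100051e-02  1.61856483e+00  2.36567651e-04
  1.51097924e+00  8.26162580e-01] 0.01187181168954192
1150 ((644.6061401367188, -219.32345581054688), (24.327720642089844, 70.35370635986328), 10.778968811035156) 0.05142874067826168
5170 ((555.9520874023438, -235.70118713378906), (149.19488525390625, 48.76469802856445), 10.724286079406738) 0.04784637533680572
tilt [-8.93245576e-05  5.62871977e-04  4.78699372e-02]
```

View pics/c5.png

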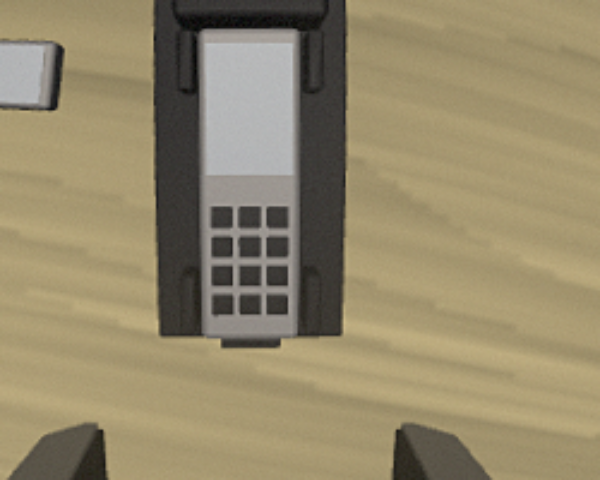

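The terminal is seated and released. Its top is at 48 mm, it is level, its centre is under 1 mm from the seat, and the screen faces the tall block. Next is the tab.

apply_moves([
  [[-6.3,-36.7,0],[0,0,0]],
  [[-6.3,-36.7,0],[0,0,0]],
  [[-6.3,-36.7,0],[0,0,0]],
  [[-6.3,-36.7,0],[0,0,0]],
  [[-6.3,-36.7,0],[0,0,0]],
  [[-6.3,-36.7,0],[0,0,0]],
  [[-6.3,-36.7,0],[0,0,0]],
  [[-6.3,-36.7,0],[0,0,0]],
  [[-6.3,-36.7,0],[0,0,0]],
  [[-6.3,-36.7,0],[0,0,0]],
  [[-6.3,-36.7,0],[0,0,0.07]],
  [[-6.3,-36.7,0],[0,0,0.07]],
])

```text
t: 10.02
tool_pos: [0.3408, 0.1731, 0.4017]
orientation: [-3.14, -0.074, -0.001]
force: [0.3, 0.6, 0.0]
opening: 0.0739
gripper_force: 0.0
```

apply_moves([
  [[0,0,0],[0,0.117,0]],
  [[0,0,0],[0,0.117,0]],
  [[0,0,0],[0,0.115,0]],
  [[0,0,0],[0,0,0]],
  [[0,0,0],[0,0,0]],
  [[0,0,0],[0,0,0]],
  [[0,0,0],[0,0,0]],
  [[0,0,0],[0,0,0]],
])

```text
t: 10.68
tool_pos: [0.3422, 0.1711, 0.4012]
orientation: [-3.086, -0.075, -0.54]
force: [0.0, -0.9, -0.8]
opening: 0.0743
gripper_force: 0.0
```

Run:
```python
from h import *
from scipy.spatial.transform import Rotation as R
s=robot.read_state(); c=robot.calibration("wrist"); p,d=robot.read_camera("wrist"); cv2.imwrite("pics/w6.png",p)
print(s["t"],s["tool_pos"],s["orientation"],s["q"],np.abs(s["dq"]).max())
print(R.from_rotvec(s["orientation"]).as_matrix().round(3))
P=wcloud(d,c); z=P[...,2]; near=(P[...,0]>.38)&(P[...,0]<.72)&(P[...,1]>0.03)&(P[...,1]<.34)
m=grow(near&(z>.1)&(z<.135)&(d>0)); L=m&(P[...,0]>.485)
print("lid",m.sum(),rect(P,L),np.median(z[L]))
for y in(.1,.15,.22,.27):
  k=m&(abs(P[...,1]-y)<.01); print("x range",y,np.percentile(P[k][:,0],[1,99]).round(4))
t=m&(P[...,0]<.46); print("tab",t.sum(),rect(P,t),np.percentile(z[t],[5,50,95]),P[t].mean(0))
for x in(.415,.43,.445):
  k=t&(abs(P[...,0]-x)<.004); print(x,k.sum(),np.percentile(P[k][:,1],[2,50,98]).round(4))
```

```text
10.6833 [0.34217466 0.17109012 0.40124818] [-3.08550031 -0.07549184 -0.5400919 ] [ 0.38601279 -0.69499265  2.19151108 -0.11644357  1.31830039  1.91839969] 0.008467731999611488
[[ 0.939  0.049  0.339]
 [ 0.046 -0.999  0.016]
 [ 0.34   0.    -0.941]]
lid 36958 ((575.9154663085938, 189.22613525390625), (191.57208251953125, 267.1065673828125), 2.27140212059021) 0.1170171951471529
x range 0.1 [0.4766 0.6667]
x range 0.15 [0.4732 0.6599]
x range 0.22 [0.4696 0.6567]
x range 0.27 [0.4679 0.6576]
tab 702 ((435.935546875, 182.0760498046875), (48.420562744140625, 12.63304328918457), 2.739837408065796) [0.12167811 0.12319145 0.1244711 ] [0.4359344  0.18204198 0.12315511]
0.415 105 [0.1748 0.1814 0.1873]
0.43 120 [0.1754 0.1817 0.1881]
0.445 114 [0.1761 0.1828 0.1888]
```

View pics/w6.png

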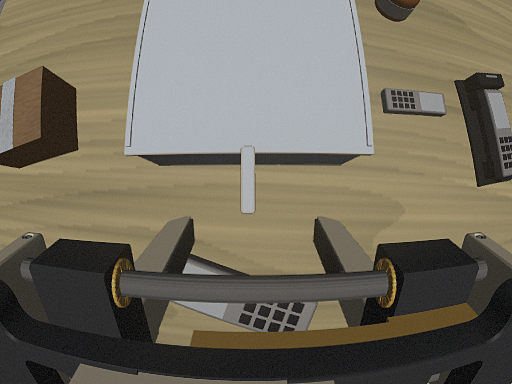

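The view shows the tab at (248,150)–(248,213). The fingers straddle its line, and the grip point is at (0.4335, 0.182, 0.113). The terminal in the dock is visible at right, undisturbed.

apply_moves([
  [[-11.5,-6.3,0],[0,0,0]],
  [[0,0,20],[0,0,0]],
  [[0,0,30],[0,0,0]],
  [[0,0,30],[0,0,0]],
  [[0,0,30],[0,0,0]],
  [[0,0,15],[0,0,0]],
  [[0,0,10],[0,0,0]],
  [[0,0,0],[0,0,0]],
  [[0,0,0],[0,0,0]],
  [[0,0,0],[0,0,0]],
])

```text
t: 11.57
tool_pos: [0.3771, 0.1793, 0.2712]
orientation: [-3.084, -0.076, -0.544]
force: [0.4, -0.4, -0.5]
opening: 0.0742
gripper_force: 0.0
```

Run:
```python
from h import *
from scipy.spatial.transform import Rotation as R
s=robot.read_state(); M=R.from_rotvec(s["orientation"]).as_matrix()
print(s["tool_pos"],s["q"],"grasp",s["tool_pos"]+.167*M[:,2],M[:,2],s["force"])
```

```text
[0.37709264 0.17930485 0.27122941] [ 0.37059141 -0.46878528  2.28909605 -0.12916273  0.99237064  1.94478099] grasp [0.43416486 0.18215709 0.11431024] [ 0.34174987  0.01707926 -0.93963574] [ 0.40685198 -0.38700158 -0.5026756 ]
```

apply_moves([
  [[0,0,0],[0,0,0]],
  [[0,0,0],[0,0,0]],
  [[0,0,0],[0,0,0]],
  [[0,0,0],[0,0,0]],
  [[0,0,0],[0,0,0]],
  [[0,0,0],[0,0,0]],
  [[0,0,0],[0,0,0]],
  [[0,0,0],[0,0,0]],
  [[0,0,0],[0,0,0]],
  [[0,0,0],[0,0,0]],
  [[0,0,0],[0,0,0]],
  [[0,0,0],[0,0,0]],
], claw=0, newtons=25)

```text
t: 12.57
tool_pos: [0.3768, 0.1788, 0.2703]
orientation: [-3.086, -0.077, -0.544]
force: [0.1, -4.8, -0.4]
opening: 0.014
gripper_force: 25.0
```

Run:
```python
from h import *
from scipy.spatial.transform import Rotation as R
s=robot.read_state(); M=R.from_rotvec(s["orientation"]); p=s["tool_pos"]
print(p,s["opening"],s["force"])
psi=.048; ax=np.array([np.cos(psi),np.sin(psi),0]); ay=np.array([-np.sin(psi),np.cos(psi),0])
g=p+.167*M.as_matrix()[:,2]; h=g+.242*ax; h[2]=.110
print("hinge",h)
for th in (.04,):
  # opening: tab (at -ax from hinge) goes up: rotation about +ay by +th
  r=R.from_rotvec(ay*th); p2=h+r.apply(p-h)
  print("shift mm",M.inv().apply(p2-p)*1000,"turn",(M.inv()*r*M).as_rotvec())
r=R.from_rotvec(ay*1.047);print("end TCP",h+r.apply(p-h),r.apply(M.as_matrix()[:,2]))
```

```text
[0.3768121  0.17884876 0.27030217] 0.013966232463026697 [ 0.10310721 -4.76024735 -0.42056127]
hinge [0.67553176 0.19307043 0.11      ]
shift mm [10.29160347  0.02591378 -8.84701096] turn [ 7.44136005e-05 -3.99999191e-02 -3.05994663e-05]
end TCP [0.66476779 0.19268126 0.44914077] [-0.64214865 -0.0316127  -0.76592803]
```

apply_moves([
  [[5.1,0,-4.4],[0,-0.02,0]],
  [[10.3,0,-8.85],[0,-0.04,0]],
  [[10.3,0,-8.85],[0,-0.04,0]],
  [[10.3,0,-8.85],[0,-0.04,0]],
  [[10.3,0,-8.85],[0,-0.04,0]],
  [[10.3,0,-8.85],[0,-0.04,0]],
  [[10.3,0,-8.85],[0,-0.04,0]],
  [[0,0,0],[0,0,0]],
  [[0,0,0],[0,0,0]],
])

```text
t: 13.32
tool_pos: [0.4282, 0.1814, 0.3415]
orientation: [-3.137, -0.077, -0.136]
force: [-1.3, -4.0, -1.5]
opening: 0.0141
gripper_force: 25.0
```

apply_moves([
  [[10.3,0,-8.85],[0,-0.04,0]],
  [[10.3,0,-8.85],[0,-0.04,0]],
  [[10.3,0,-8.85],[0,-0.04,0]],
  [[10.3,0,-8.85],[0,-0.04,0]],
  [[10.3,0,-8.85],[0,-0.04,0]],
  [[10.3,0,-8.85],[0,-0.04,0]],
  [[10.3,0,-8.85],[0,-0.04,0]],
  [[10.3,0,-8.85],[0,-0.04,0]],
  [[10.3,0,-8.85],[0,-0.04,0]],
  [[10.3,0,-8.85],[0,-0.04,0]],
  [[0,0,0],[0,0,0]],
  [[0,0,0],[0,0,0]],
])

```text
t: 14.32
tool_pos: [0.5376, 0.1869, 0.4195]
orientation: [3.093, 0.076, -0.492]
force: [-8.1, -4.4, 1.9]
opening: 0.0139
gripper_force: 25.0
```

apply_moves([
  [[10.3,0,-8.85],[0,-0.04,0]],
  [[10.3,0,-8.85],[0,-0.04,0]],
  [[10.3,0,-8.85],[0,-0.04,0]],
  [[10.3,0,-8.85],[0,-0.04,0]],
  [[10.3,0,-8.85],[0,-0.04,0]],
  [[10.3,0,-8.85],[0,-0.04,0]],
  [[10.3,0,-8.85],[0,-0.04,0]],
  [[10.3,0,-8.85],[0,-0.04,0]],
  [[10.3,0,-8.85],[0,-0.04,0]],
  [[6.4,0,-5.5],[0,-0.025,0]],
  [[0,0,0],[0,0,0]],
  [[0,0,0],[0,0,0]],
])

```text
t: 15.32
tool_pos: [0.6642, 0.1932, 0.4494]
orientation: [2.934, 0.072, -1.069]
force: [-6.5, -6.6, 5.9]
opening: 0.0139
gripper_force: 25.0
```

apply_moves([
  [[0,0,0],[0,0,0]],
  [[0,0,0],[0,0,0]],
  [[0,0,0],[0,0,0]],
  [[0,0,0],[0,0,0]],
  [[0,0,0],[0,0,0]],
  [[0,0,0],[0,0,0]],
  [[0,0,0],[0,0,0]],
  [[0,0,0],[0,0,0]],
  [[0,0,0],[0,0,0]],
])

```text
t: 16.07
tool_pos: [0.6638, 0.1931, 0.4494]
orientation: [2.935, 0.072, -1.068]
force: [-4.9, -6.9, 3.8]
opening: 0.0133
gripper_force: 25.0
```

Run:
```python
from h import *
from scipy.spatial.transform import Rotation as R
s=robot.read_state(); M=R.from_rotvec(s["orientation"]).as_matrix(); g=s["tool_pos"]+.167*M[:,2]
print(s["t"],s["tool_pos"],s["force"],s["opening"],s["gripper_force"],s["q"],np.abs(s["dq"]).max())
print("angle by pos",np.arctan2(g[2]-.110,np.hypot(*(np.array([.6755,.193])-g[:2]))), "radius",np.linalg.norm(g-[.6755,.193,.11]))
for n in("scene","top"):
    p,d=robot.read_camera(n); cv2.imwrite(f"pics/{n}9.png",p); P=cloud(d,robot.calibration(n))
    x,y,z=P[...,0],P[...,1],P[...,2]
    for y0 in(.09,.27):
        m=(abs(y-y0)<.03)&(x>.5)&(x<.72)&(z>.14)&(z<.32)
        if m.sum()>50:
            A=P[m]; A=A-np.median(A,0); e=np.linalg.svd(A,full_matrices=False)[2][2]; print(n,y0,m.sum(),"lid angle",np.arccos(abs(e[2])))
    if n=="top":
        m=grow((x>.44)&(x<.64)&(y>-.32)&(y<-.15)&(z>.041)&(z<.0495)); print("term",rect(P,m))
a=cv2.imread("pics/scene9.png"); b=cv2.imread("pics/top9.png"); cv2.imwrite("pics/end.png",cv2.resize(np.hstack([a,b]),(800,300),interpolation=cv2.INTER_AREA))
```

```text
16.0667 [0.66380581 0.1931266  0.44937731] [-4.89324514 -6.90300394  3.75819011] 0.013333202829598729 24.995555877685547 [0.18509884 0.75572876 0.68756425 0.12600346 2.38781356 1.76790475] 0.003128477513134815
angle by pos 1.0581649227658916 radius 0.2426124964870139
scene 0.09 876 lid angle 1.02991409378979
scene 0.27 927 lid angle 1.0320252016603157
top 0.09 434 lid angle 1.0255302950193856
top 0.27 90 lid angle 1.0103406072470815
term ((559.223388671875, -239.53634643554688), (158.3957061767578, 55.06549835205078), 12.088077545166016)
```

View pics/end.png

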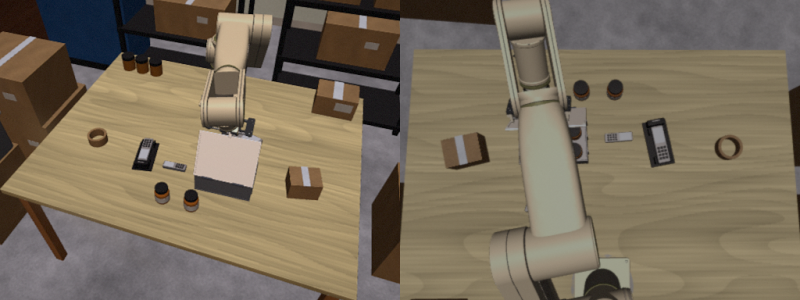

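The pictures show the lid raised to about 1.03 rad and held still, with the terminal in the dock and the jars, tape core and carton where they were. I'm handing the job in.

```bash
python3 -c "
from plant import robot
print(robot.close_job())"
```

```text
the job is handed in; nothing more can be done
None
```

I handed the job in with the terminal seated face up in the dock, screen end to the tall block and let go, and the lid gripped still at about 59–60°; the hand-in gave no verdict.

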